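# Hold the imager's reference shuttle out at its mark

### The arm

A 6-joint arm with a two-finger parallel gripper is mounted at the origin on the work surface. World frame = base frame: x ahead of the robot, y to its left, z up, the work surface at z = 0. Lengths are in mm, angles in rad, forces in N, time in s.
With the tool pointing down it reaches from about 350 to 775 mm from the base axis. Payload 7.3 kg.
Tool frame: the origin (TCP) lies between the finger pads; the fingertips stand bot.tip_extent ahead of it and the grasp point (between the pads) lies 6 mm ahead of it (bot.tip_extent is the distance from the TCP to the fingertips, in mm); x points along the fingers, y is the direction in which the jaws open and shut, and the axes are right-handed (so a half turn about x gives the same grasp; the last joint's range is limited). The gripper opens to 92 mm and grips with 3 to 60 N. Pads are 19 mm wide; open, the fingers measure 130 mm over their backs; the gripper's body (75 mm by 190 mm) begins 47 mm behind the grasp point.
Start: joints at [-1.293, 0.342, 1.524, -0, 1.275, -0.146], TCP at [215.917, -478.563, 251.741] pointing down, gripper open.
Joint ranges: [-2.53, 2.53], [-0.77, 2.02], [0.04, 2.7], [-1, 4.14], [0.28, 2.66], [-3.11, 3.11]. Speed limits (rad/s): [2.57, 2.57, 3.14, 3.14, 3.14, 3.14].

### API

Orientations are given as [roll, pitch, yaw] about the fixed x, y, z axes, in that order (R = Rz(yaw) Ry(pitch) Rx(roll)).
In Python, from plant import bot, capture, workorder gives the robot as it stands. The module is installed in compiled form; this text tells all that it offers.
- The arm moves only by the shell command python3 -m crank 'ROWS'. ROWS is JSON, a list of rows, each an object with "linear": the shift along the tool's x, y, z in cm, a list of three; "delta_rot": the turn, a rotation vector about the tool's x, y, z in degrees, a list of three; "fingers": the opening, from 0 (shut) to 1 (fully open). In form: [{"linear": [x, y, z], "delta_rot": [wx, wy, wz], "fingers": fingers}, ...]. A call has exactly 5 rows; each row shifts and turns the commanded pose from where the row before left it, along the tool's axes as they then stand; what a row does not reach is not made up. A row lasts 1/10 s, in which the tool goes at most 50 mm and 8.59 degrees, less where a joint would pass 70% of its speed; a pose out of reach is approached as far as the arm can. A call with a gripper value outside its range is refused whole. The fingers move at their own pace and stop on an object; the grip force is fixed at half the most. Time passes only in rows, so rows that do not move let the fingers close, or fill a call up. It gives the time, the measured TCP pose, the force and the opening at its end, in the units of the state.
- bot.get_obs(): the state, without advancing time (a new reading comes with each control period).
- capture(name): name is "side" or "top" or "wrist"; returns a dict with "image" (400x640x3 uint8, blue, green, red), "mtx" (3x3 intrinsics, pixels), "dist_coeffs" ([k1, k2, p1, p2, k3] as OpenCV has them; the pictures are not rectified), "pose" (4x4, takes a point from camera to world coordinates). Camera axes: x right, y down, z forward; pixel columns grow to the right and rows downward; lengths in mm; the calibration is good to about 2 mm. A picture is of the moment at which its call begins. There is no depth.
- workorder.close_job(): hands the job in, once; it reports no verdict.
The state is a dict: "time": time; "joint_positions": joint angles; "dq": joint speeds; "tau": joint torques, N m; "tool_pos": TCP position; "tcp_rot": TCP orientation; "contact_force": force on the tool from outside, world axes, zero at the start; "moment": the same for the moment, N m; "grip_width": finger opening in mm.
Only numpy, scipy, OpenCV 4.12 (cv2) and the standard library are available. Lean on these libraries where they do the work, as an engineer would, in place of code of your own. Each camera call takes 0.05 s, during which the arm holds its last target. There are 200 camera calls.

### The job

Take a reference shot with the bench imager: first slide the lamp's blue dimmer until its white pointer stands at the green mark, and leave it there. Then pull the imager's spring-loaded shuttle out by its orange handle until the white line across it is level with the two yellow marks, and finish still holding it there, because it springs back if released. Leave the beaker, jar and bottle standing where they are.

Things in the scene. Friction and masses are not known exactly. Their poses are not given: they have to be found in the camera images.
- imager: White bench imager, teal-faced tower, fixed. Origin on the bench under the middle of the housing's front face; -x points out of the front, the way the shuttle pulls out. Housing x 0 to 200, y -80 to 80, 70 mm high; lens and tower on it behind x = 70, up to 190 mm high. In front an aluminium guide bed, x -215 to 0, 74 mm wide, top at z = 20 mm, on which the shuttle runs.
- shuttle: Dark steel strip, 44 mm wide, on the guide bed, with an upright orange handle tab 16 mm thick along the pull, 30 wide, 38 high. Origin at the middle of the tab's foot, on the strip, 29 mm above the bench; axes as the imager's. At rest the tab is 75 mm in front of the housing. It slides out along the imager's -x, up to 90 mm; a spring pulls it home with 4 N at rest, 0.8 N more per 10 mm.
- shuttle_grip (a point): Middle of the orange tab, 24 mm above its foot (53 mm above the bench): where to pinch it.
- shuttle_line (a point): Centre of the white line, 3 mm wide, that runs across the shuttle strip 30 mm in front of the orange tab's centre, on the strip's upper face.
- shuttle_mark: The pair of yellow marks, one on each black edge of the guide bed beside the shuttle strip, 29 mm either side of its middle, each 10 mm long along the pull. Origin midway between them, on the bed's top; axes parallel to the imager's. The marks lie 35 to 70 mm of pull from the line's rest position.
- lamp: Grey lamp controller box, 100 x 190 x 22 mm, fixed to the bench. Origin at the centre of its underside; the dimmer track (40 mm wide, 150 mm long, its top 36 mm above the bench) lies along its y axis.
- dimmer (a joint): Position of the dimmer grip along its track in m: 0 at one end, 0.1 at the other, growing towards the lamp box's +y. It stays where it is left; sliding it takes about 1.5 N.
- dimmer_grip (a point): A point on the axis of the blue dimmer grip, 63 mm above the bench. The grip is an upright block 20 mm along the track, 28 mm across it, from 36 to 76 mm above the bench; a white line crosses its top and a white pointer sticks out at its foot, both in line with its centre.
- lamp_mark: Bright green mark on the black strip alongside the dimmer track, 10 mm long along the track, 36 mm above the bench, 30 mm to the side of the track's middle. Origin at its centre; its y axis runs along the track as the lamp box's does.
- beaker: Empty glass beaker, 72 mm across, 85 mm high, standing near the shuttle. Origin under its centre.
- jar: Amber jar with a lid, 56 mm across, 70 mm high, standing near the shuttle. Origin under its centre.
- bottle: White plastic bottle, 64 mm across, 160 mm high, standing beyond the lamp box. Origin under its centre.
Not all that is in view belongs to the job. Of the things that look like the bottle, the middle-sized one is meant. Of the things that look like the beaker, take the one that is farthest to the robot's right at the start.

How it is judged:
By the outcome, as a careful person would: the job done as asked, in the order asked, and still so for the second after the job is handed in, while the arm keeps its last pose, push and grip.
It also fails if it takes over 45 s, if anything falls off the work surface, if the arm or the gripper's body presses on something with over 40 N, if the wrist force passes 120 N, or if a joint passes its speed limit or range.

## Working session

There is one attempt and no reset: what is moved stays moved. The work goes in short steps, Python scripts to look and compute and a shell command to move; the robot and the scene stay as the last step left them, time stands still between calls to the robot, and variables do not carry over. Pictures are saved under pics/ and viewed, on a budget of 10 in all, crops included, one or two more only if the job needs it, and the job is handed in when it is done.

```bash
mkdir -p pics; cat > h.py <<'E'
import numpy as np, cv2
from plant import bot, capture, workorder
def ray(c,uv):
    p=cv2.undistortPoints(np.array([[uv]],float),c['mtx'],c['dist_coeffs'])[0,0]
    T=c['pose']; return T[:3,3],T[:3,:3]@np.array([p[0],p[1],1.])
def onz(c,uv,z):
    o,d=ray(c,uv); return o+d*(z-o[2])/d[2]
def proj(c,P):
    T=np.linalg.inv(c['pose']); r,_=cv2.Rodrigues(T[:3,:3])
    return cv2.projectPoints(np.array(P,float).reshape(-1,1,3),r,T[:3,3],c['mtx'],np.array(c['dist_coeffs'],float))[0][:,0]
def blobs(c,lo,hi,amin=15):
    m=cv2.inRange(cv2.cvtColor(c['image'],cv2.COLOR_BGR2HSV),lo,hi)
    n,l,s,ce=cv2.connectedComponentsWithStats(m)
    return [(s[i,4],ce[i].round(1),s[i,:4],l==i) for i in range(1,n) if s[i,4]>=amin]
E
python3 - <<'E'
from h import *
import pickle
d={n:capture(n) for n in('top','side','wrist')}
pickle.dump(d,open('c0.pkl','wb'))
for n in d: cv2.imwrite(f'pics/{n}0.png',d[n]['image']); print(n,np.round(d[n]['pose'],2).tolist())
o=bot.get_obs(); print(o['time'],o['tool_pos'],o['tcp_rot'],o['grip_width'],bot.tip_extent)
E
```

```text
top [[0.06, -0.97, 0.22, 359.7], [-1.0, -0.06, 0.02, -138.18], [-0.01, -0.22, -0.98, 1003.9], [0.0, 0.0, 0.0, 1.0]]
side [[-0.85, -0.41, 0.32, 195.55], [-0.53, 0.65, -0.55, 493.55], [0.02, -0.64, -0.77, 938.96], [0.0, 0.0, 0.0, 1.0]]
wrist [[0.41, -0.88, -0.24, 281.01], [-0.91, -0.4, -0.11, -448.67], [-0.0, 0.26, -0.96, 384.19], [0.0, 0.0, 0.0, 1.0]]
0.15 [ 215.82518032 -478.28772992  251.20308383] [-1.70271915  1.56963168  1.8626841 ] 91.75599265060484 25.0
```

View pics/top0.png

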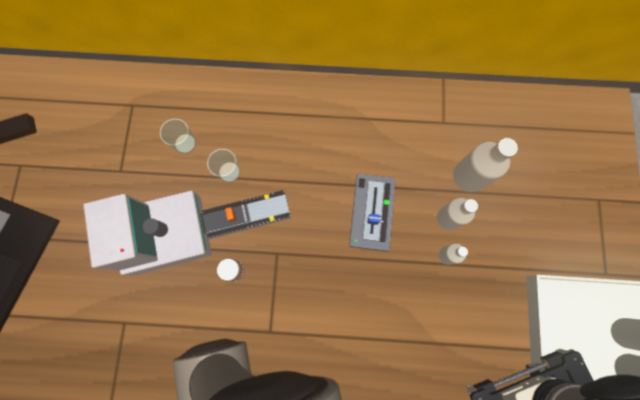

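View pics/side0.png

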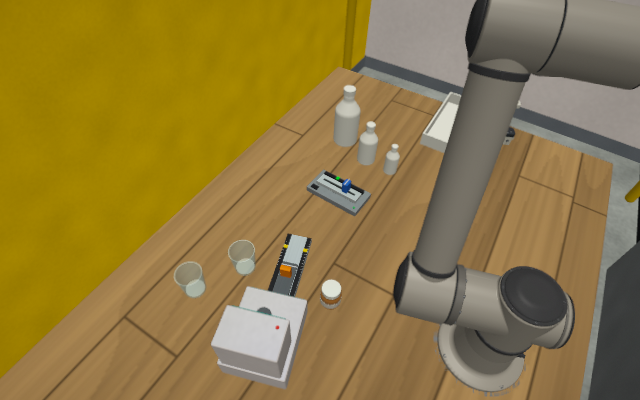

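The top view shows the dimmer at (374,218), the green mark at (387,202), the tab at (230,214), and the yellow marks at (267,197) and (271,218). There are two beakers, at (178,135) and (223,165), and the right one is (223,165). There are three bottles, at (490,165), (460,213) and (455,254), and the middle-sized one is (460,213). The jar is at (228,270). The side view agrees.

```bash
python3 - <<'E'
from h import *
import pickle
d=pickle.load(open('c0.pkl','rb'))
R={'blue':((105,140,60),(130,255,255),63),'green':((50,150,120),(70,255,255),36),'orange':((5,200,150),(14,255,255),67),'yellow':((22,180,150),(32,255,255),20)}
for n in('top','side'):
    c=d[n]
    for k,(lo,hi,z) in R.items():
        for a,ce,b,_ in blobs(c,lo,hi,6):
            if a<2000: print(n,k,a,ce,b,onz(c,ce,z).round(1))
c=d['top']
for nm,uv,z in(('beaker foot',(229,172),0),('beaker rim',(222,161),85),('jar lid',(228,269),70),('lampTL',(358,174),22),('lampTR',(395,178),22),('lampBR',(389,250),22),('lampBL',(350,247),22),('bedend1',(284,191),20),('bedend2',(290,216),20),('midbottle foot',(452,219),0)): print(nm,onz(c,uv,z).round(1))
t=c['image'][150:290,160:420]; cv2.imwrite('pics/crop.png',cv2.resize(t,None,fx=3,fy=3,interpolation=cv2.INTER_CUBIC))
E
```

```text
top blue 12 [374. 215.] [370 214   9   3] [ 536.7 -250.7   63. ]
top blue 26 [373.3 220.3] [369 219  10   4] [ 523.6 -249.4   63. ]
top green 18 [385.9 201.7] [384 200   5   5] [ 577.5 -282.6   36. ]
top orange 46 [229.2 212.7] [226 208   7  11] [520.1  99.6  67. ]
top yellow 11 [266. 196.] [264 195   5   3] [577.3  22.2  20. ]
top yellow 8 [271.4 218.2] [270 217   4   3] [520.6   3.1  20. ]
side blue 80 [346. 186.] [342 179   9  14] [ 524.8 -244.2   63. ]
side green 10 [337.5 177.8] [336 177   4   3] [ 576.3 -283.9   36. ]
side yellow 800 [360.5  30.1] [351   0  20  68] [ 1011.5 -1294.6    20. ]
side yellow 9 [285.3 245.8] [284 245   4   3] [575.8  19.8  20. ]
side yellow 12 [304.9 249.8] [303 248   5   4] [520.5   0.9  20. ]
beaker foot [640.9 129.6   0. ]
beaker rim [643.9 127.2  85. ]
jar lid [386.4  86.3  70. ]
lampTL [ 649.6 -210.8   22. ]
lampTR [ 644.7 -306.5   22. ]
lampBR [ 458.6 -295.5   22. ]
lampBL [ 460.  -198.8   22. ]
bedend1 [593.3 -22.9  20. ]
bedend2 [529.1 -43.5  20. ]
midbottle foot [ 550.4 -458.7    0. ]
```

View pics/crop.png

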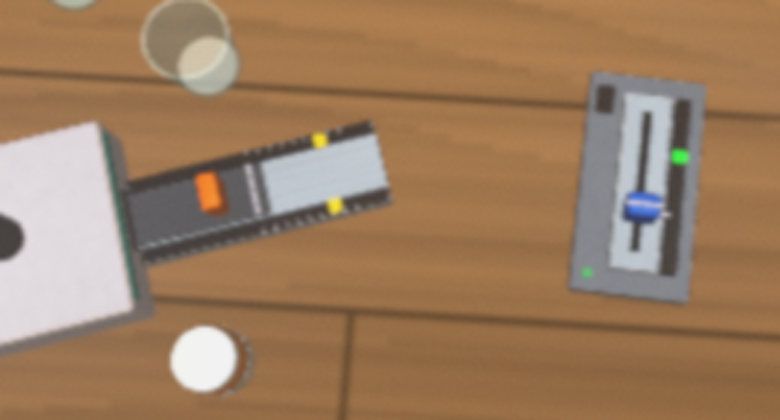

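The crop confirms the choice: blue grip with white pointer, green mark to its right, and the orange tab with the white line short of the two yellow marks. Next I'll work out the dimmer approach.

```bash
cat >> h.py <<'E'
from scipy.spatial.transform import Rotation as Ro
def plan(target,yawdeg=None):
    o=bot.get_obs(); R=Ro.from_euler('xyz',o['tcp_rot']).as_matrix()
    print('t',round(o['time'],2),'pos',o['tool_pos'].round(1) if hasattr(o['tool_pos'],'round') else o['tool_pos'],'w',round(o['grip_width'],1),'F',np.round(o['contact_force'],1),'q',np.round(o['joint_positions'],2))
    dr=np.zeros(3)
    if yawdeg is not None:
        for k in(0,180):
            y=np.deg2rad(yawdeg+k); Y=np.array([np.cos(y),np.sin(y),0]); X=np.array([0,0,-1.]); G=np.c_[X,Y,np.cross(X,Y)]
            dr=Ro.from_matrix(R.T@G).as_rotvec(degrees=True); print(' turn',dr.round(2),'then shift cm',(G.T@(np.array(target)-o['tool_pos'])/10).round(2))
    print(' shift now cm',(R.T@(np.array(target)-o['tool_pos'])/10).round(2), 'R y',R[:,1].round(3))
E
python3 - <<'E'
from h import *
import pickle
d=pickle.load(open('c0.pkl','rb'))
u=np.array([.998,-.062,0]);v=np.array([.062,.998,0])
print('line top',onz(d['top'],(374,217.5),76))
plan([530,-249,250],-3.6)
E
```

```text
line top [ 528.18403316 -249.33288624   76.        ]
t 0.15 pos [ 215.8 -478.3  251.2] w 91.8 F [ 0.  -0.4  0.1] q [-1.29  0.34  1.52 -0.    1.28 -0.15]
 turn [-6.212e+01 -4.000e-02  5.000e-02] then shift cm [  0.12  29.92 -24.86]
 turn [1.1788e+02 6.0000e-02 5.0000e-02] then shift cm [  0.12 -29.92  24.86]
 shift now cm [  0.14  -7.98 -38.07] R y [ 0.411 -0.912 -0.001]
```

```bash
python3 -m crank '[{"linear":[0,0,0],"delta_rot":[-8,0,0],"fingers":1},{"linear":[0,0,0],"delta_rot":[-8,0,0],"fingers":1},{"linear":[0,0,0],"delta_rot":[-8,0,0],"fingers":1},{"linear":[0,0,0],"delta_rot":[-8,0,0],"fingers":1},{"linear":[0,0,0],"delta_rot":[-8,0,0],"fingers":1}]'
python3 -m crank '[{"linear":[0,0,0],"delta_rot":[-8,0,0],"fingers":1},{"linear":[0,0,0],"delta_rot":[-8,0,0],"fingers":1},{"linear":[0,0,0],"delta_rot":[-6.1,0,0],"fingers":1},{"linear":[0,3,-2.5],"delta_rot":[0,0,0],"fingers":1},{"linear":[0,3,-2.5],"delta_rot":[0,0,0],"fingers":1}]'
python3 -m crank '[{"linear":[0,3,-2.5],"delta_rot":[0,0,0],"fingers":0.7},{"linear":[0,3,-2.5],"delta_rot":[0,0,0],"fingers":0.7},{"linear":[0,3,-2.5],"delta_rot":[0,0,0],"fingers":0.7},{"linear":[0,3,-2.5],"delta_rot":[0,0,0],"fingers":0.7},{"linear":[0,3,-2.5],"delta_rot":[0,0,0],"fingers":0.7}]'
python3 -m crank '[{"linear":[0,3,-2.5],"delta_rot":[0,0,0],"fingers":0.7},{"linear":[0,3,-2.5],"delta_rot":[0,0,0],"fingers":0.7},{"linear":[0,2.5,-2],"delta_rot":[0,0,0],"fingers":0.7},{"linear":[0,0,0],"delta_rot":[0,0,0],"fingers":0.7},{"linear":[0,0,0],"delta_rot":[0,0,0],"fingers":0.7}]'
python3 - <<'E'
from h import *
plan([529,-249,69],-3.6)
c=capture('wrist'); cv2.imwrite('pics/w1.png',c['image'])
for k,lo,hi,z in(('blue',(105,140,60),(130,255,255),76),('green',(50,150,120),(70,255,255),36)):
    for a,ce,b,_ in blobs(c,lo,hi,30): print(k,a,ce,b,onz(c,ce,z).round(1))
E
```

```text
time: 0.65
tool_pos: [215.9, -478.4, 251.4]
tcp_rot: [-2.458, 1.57, 1.811]
contact_force: [-0.8, 0.1, 0.9]
grip_width: 91.8
time: 1.15
tool_pos: [279.0, -432.2, 251.3]
tcp_rot: [-2.763, 1.57, 1.884]
contact_force: [0.6, 0.2, 0.7]
grip_width: 91.8
time: 1.65
tool_pos: [437.6, -316.0, 251.5]
tcp_rot: [-1.998, 1.57, 2.652]
contact_force: [-0.2, -0.8, -0.3]
grip_width: 64.7
time: 2.15
tool_pos: [525.7, -252.2, 251.1]
tcp_rot: [-1.687, 1.569, 2.964]
contact_force: [-0.5, -0.3, 0.2]
grip_width: 64.4
t 2.15 pos [ 525.7 -252.2  251.1] w 64.4 F [-0.5 -0.3  0.2] q [-0.58  0.45  1.36 -0.    1.33 -0.52]
 turn [ 0.08 -0.01  0.07] then shift cm [18.21  0.31 -0.34]
 turn [-1.7992e+02 -1.2000e-01 -1.0000e-02] then shift cm [18.21 -0.31  0.34]
 shift now cm [18.21  0.33 -0.34] R y [ 0.998 -0.061 -0.001]
blue 188 [314.1 177.4] [311 164   7  28] [ 522.5 -248.9   76. ]
blue 188 [325.9 177.5] [323 164   7  28] [ 533.9 -249.7   76. ]
```

View pics/w1.png

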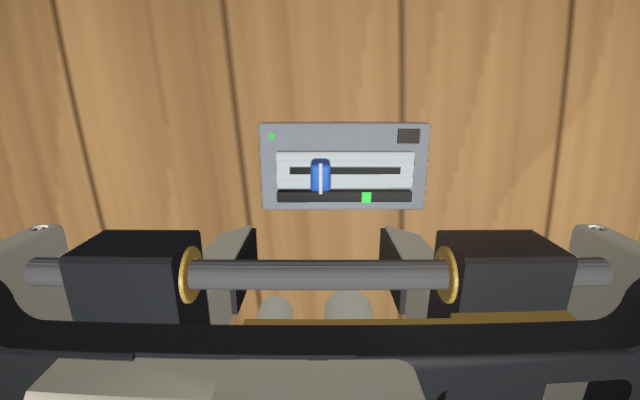

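The wrist view shows the grip at (320,177), the green mark at (366,197), and the track parallel to the jaws. I'll descend over the grip and pinch.

```bash
python3 - <<'E'
from h import *
c=capture('wrist'); 
for a,ce,b,_ in blobs(c,(45,120,80),(75,255,255),15): print('green',a,ce,b,onz(c,ce,36).round(1))
E
python3 -m crank '[{"linear":[3,0.2,-0.3],"delta_rot":[0,0,0],"fingers":0.7},{"linear":[3,0,0],"delta_rot":[0,0,0],"fingers":0.7},{"linear":[3,0,0],"delta_rot":[0,0,0],"fingers":0.7},{"linear":[3,0,0],"delta_rot":[0,0,0],"fingers":0.7},{"linear":[0,0,0],"delta_rot":[0,0,0],"fingers":0.7}]'
python3 -m crank '[{"linear":[2,0,0],"delta_rot":[0,0,0],"fingers":0.7},{"linear":[2,0,0],"delta_rot":[0,0,0],"fingers":0.7},{"linear":[2.2,0,0],"delta_rot":[0,0,0],"fingers":0.7},{"linear":[0,0,0],"delta_rot":[0,0,0],"fingers":0.7},{"linear":[0,0,0],"delta_rot":[0,0,0],"fingers":0.7}]'
python3 -m crank '[{"linear":[0,0,0],"delta_rot":[0,0,0],"fingers":0},{"linear":[0,0,0],"delta_rot":[0,0,0],"fingers":0},{"linear":[0,0,0],"delta_rot":[0,0,0],"fingers":0},{"linear":[0,0,0],"delta_rot":[0,0,0],"fingers":0},{"linear":[0,0,0],"delta_rot":[0,0,0],"fingers":0}]'
python3 - <<'E'
from h import *
plan([578.9,-253,69],-3.6)
c=capture('wrist'); cv2.imwrite('pics/w2.png',c['image'])
for a,ce,b,_ in blobs(c,(45,120,80),(75,255,255),15): print('green',a,ce,b,onz(c,ce,36).round(1))
E
```

```text
green 107 [366.5 196. ] [362 191  10  11] [ 577.5 -283.    36. ]
time: 2.75
tool_pos: [524.9, -249.6, 128.1]
tcp_rot: [-2.044, 1.563, 2.603]
contact_force: [-1.2, 0.1, -0.5]
grip_width: 64.5
time: 3.25
tool_pos: [528.2, -250.7, 71.2]
tcp_rot: [0.993, 1.569, -0.642]
contact_force: [0.0, 0.1, 0.2]
grip_width: 64.3
time: 3.75
tool_pos: [528.0, -249.8, 69.9]
tcp_rot: [0.927, 1.571, -0.706]
contact_force: [-0.1, 0.2, 0.1]
grip_width: 29.0
t 3.75 pos [ 528.  -249.8   69.9] w 29.0 F [-0.1  0.2  0.1] q [-0.57  0.64  1.57 -0.    0.93 -0.51]
 turn [-0.01  0.01 -0.01] then shift cm [ 0.09  5.1  -0.  ]
 turn [ 1.7999e+02 -2.0000e-02 -2.0000e-02] then shift cm [ 0.09 -5.1   0.  ]
 shift now cm [ 0.1  5.1 -0. ] R y [ 0.998 -0.063  0.   ]
green 144 [222.4 170.2] [216 164  14  13] [ 481.3 -208.4   36. ]
```

View pics/w2.png

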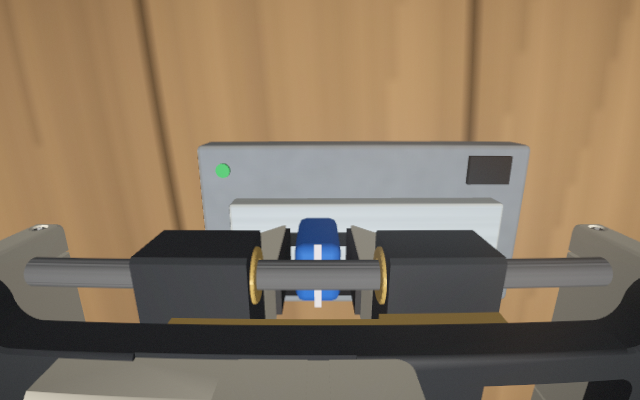

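The fingers straddle the blue grip at (318,262) and are still closing. I'll finish closing, then slide.

```bash
python3 -m crank '[{"linear":[0,0,0],"delta_rot":[0,0,0],"fingers":0},{"linear":[0,0,0],"delta_rot":[0,0,0],"fingers":0},{"linear":[0,0,0],"delta_rot":[0,0,0],"fingers":0},{"linear":[0,0,0],"delta_rot":[0,0,0],"fingers":0},{"linear":[0,0,0],"delta_rot":[0,0,0],"fingers":0}]'
python3 -m crank '[{"linear":[0,0.5,0],"delta_rot":[0,0,0],"fingers":0},{"linear":[0,0.5,0],"delta_rot":[0,0,0],"fingers":0},{"linear":[0,0.5,0],"delta_rot":[0,0,0],"fingers":0},{"linear":[0,0.5,0],"delta_rot":[0,0,0],"fingers":0},{"linear":[0,0.5,0],"delta_rot":[0,0,0],"fingers":0}]'
python3 -m crank '[{"linear":[0,0.6,0],"delta_rot":[0,0,0],"fingers":0},{"linear":[0,0.6,0],"delta_rot":[0,0,0],"fingers":0},{"linear":[0,0.6,0],"delta_rot":[0,0,0],"fingers":0},{"linear":[0,0.5,0],"delta_rot":[0,0,0],"fingers":0},{"linear":[0,0.3,0],"delta_rot":[0,0,0],"fingers":0}]'
python3 -m crank '[{"linear":[0,0,0],"delta_rot":[0,0,0],"fingers":0},{"linear":[0,0,0],"delta_rot":[0,0,0],"fingers":0},{"linear":[0,0,0],"delta_rot":[0,0,0],"fingers":0},{"linear":[0,0,0],"delta_rot":[0,0,0],"fingers":0},{"linear":[0,0,0],"delta_rot":[0,0,0],"fingers":0}]'
python3 - <<'E'
from h import *
plan([578.9,-253,69],-3.6)
c=capture('top')
t=c['image'][165:265,330:430]; cv2.imwrite('pics/t2.png',cv2.resize(t,None,fx=5,fy=5,interpolation=cv2.INTER_CUBIC))
c=capture('side')
t=c['image'][150:220,290:390]; cv2.imwrite('pics/s2.png',cv2.resize(t,None,fx=5,fy=5,interpolation=cv2.INTER_CUBIC))
E
```

```text
time: 4.3
tool_pos: [528.0, -249.8, 69.7]
tcp_rot: [-1.381, 1.571, -3.014]
contact_force: [0.8, -0.0, 1.7]
grip_width: 19.8
time: 4.8
tool_pos: [553.4, -251.3, 69.7]
tcp_rot: [1.407, 1.571, -0.227]
contact_force: [-1.4, 1.8, 3.0]
grip_width: 19.7
time: 5.3
tool_pos: [579.5, -252.9, 69.7]
tcp_rot: [1.681, 1.571, 0.047]
contact_force: [-1.1, 2.5, 3.9]
grip_width: 20.2
time: 5.8
tool_pos: [578.9, -252.9, 69.8]
tcp_rot: [2.113, 1.571, 0.479]
contact_force: [2.9, 3.3, 1.6]
grip_width: 19.7
t 5.8 pos [ 578.9 -252.9   69.8] w 19.7 F [2.9 3.3 1.6] q [-0.53  0.71  1.42  0.    1.01 -0.47]
 turn [-0.02 -0.01 -0.01] then shift cm [ 0.08 -0.    0.01]
 turn [ 1.7998e+02 -2.0000e-02  1.0000e-02] then shift cm [ 0.08  0.   -0.01]
 shift now cm [ 0.08 -0.    0.01] R y [ 0.998 -0.063  0.   ]
```

```bash
python3 -m crank '[{"linear":[0,0,0],"delta_rot":[0,0,0],"fingers":0.6},{"linear":[0,0,0],"delta_rot":[0,0,0],"fingers":0.6},{"linear":[0,0,0],"delta_rot":[0,0,0],"fingers":0.6},{"linear":[0,0,0],"delta_rot":[0,0,0],"fingers":0.6},{"linear":[0,0,0],"delta_rot":[0,0,0],"fingers":0.6}]'
python3 -m crank '[{"linear":[-2,0,0],"delta_rot":[0,0,0],"fingers":0.6},{"linear":[-3,0,0],"delta_rot":[0,0,0],"fingers":0.6},{"linear":[-4,0,0],"delta_rot":[0,0,0],"fingers":0.6},{"linear":[-4,0,0],"delta_rot":[0,0,0],"fingers":0.6},{"linear":[-4,0,0],"delta_rot":[0,0,0],"fingers":0.6}]'
python3 -m crank '[{"linear":[0,-2,0],"delta_rot":[0,0,0],"fingers":0.6},{"linear":[0,0,0],"delta_rot":[0,0,0],"fingers":0.6},{"linear":[0,0,0],"delta_rot":[0,0,0],"fingers":0.6},{"linear":[0,0,0],"delta_rot":[0,0,0],"fingers":0.6},{"linear":[0,0,0],"delta_rot":[0,0,0],"fingers":0.6}]'
python3 - <<'E'
from h import *
c=capture('wrist')
u=np.array([.998,-.062,0])
g=[onz(c,ce,36) for a,ce,b,_ in blobs(c,(45,120,80),(75,255,255),15)]; print(np.round(g,1))
b=[onz(c,ce,76) for a,ce,_,_ in blobs(c,(105,140,60),(130,255,255),30)]; print(np.round(b,1))
print('along: mark',[x@u for x in g],'grip',[x@u for x in b])
t=c['image'][120:240,230:430]; cv2.imwrite('pics/w3.png',cv2.resize(t,None,fx=4,fy=4,interpolation=cv2.INTER_CUBIC))
plan([520,100,221],-71.3)
E
```

```text
time: 6.4
tool_pos: [578.7, -253.2, 69.6]
tcp_rot: [-1.01, 1.571, -2.644]
contact_force: [0.1, -0.0, 0.2]
grip_width: 53.2
time: 6.9
tool_pos: [578.6, -253.0, 241.3]
tcp_rot: [-0.695, 1.571, -2.329]
contact_force: [0.4, -0.6, -0.9]
grip_width: 55.3
time: 7.4
tool_pos: [559.1, -251.6, 238.6]
tcp_rot: [-2.05, 1.569, 2.6]
contact_force: [-0.5, 0.8, -0.1]
grip_width: 55.1
[[ 480.7 -209.6   36. ]
 [ 576.8 -284.5   36. ]]
[[ 573.6 -251.7   76. ]
 [ 585.2 -252.5   76. ]]
along: mark [np.float64(492.69500002401134), np.float64(593.2612658465853)] grip [np.float64(588.0479053046915), np.float64(599.6587325836531)]
t 7.45 pos [ 559.1 -251.7  238.8] w 55.3 F [-0.6 -0.3 -0.9] q [-0.55  0.52  1.28 -0.    1.34 -0.48]
 turn [6.769e+01 1.000e-02 9.000e-02] then shift cm [  1.78 -34.56  -7.57]
 turn [-1.1231e+02 -9.0000e-02  1.0000e-02] then shift cm [ 1.78 34.56  7.57]
 shift now cm [  1.8   -6.11 -34.85] R y [ 0.998 -0.063 -0.001]
```

View pics/w3.png

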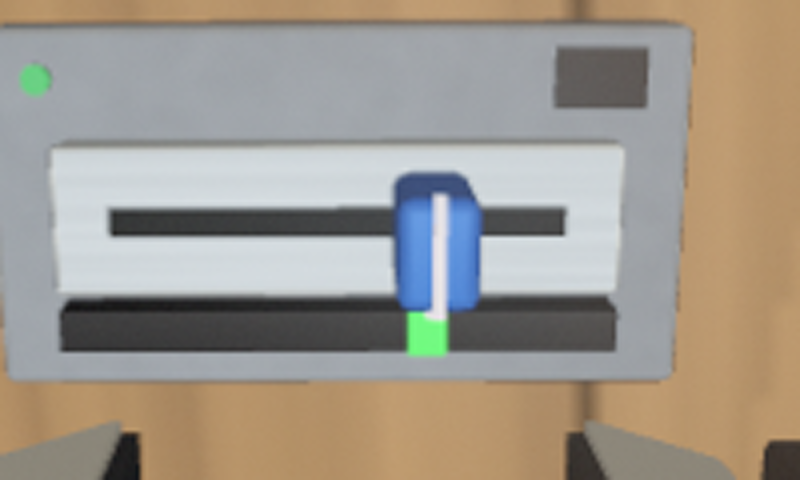

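The pointer at (434,314) stands over the green mark (408–447), perhaps 1 mm right of centre. I'll measure that numerically while moving on to the shuttle.

```bash
python3 - <<'E'
from h import *
c=capture('wrist'); u=np.array([.998,-.062,0]); im=c['image']
for r in range(190,206):
    row=im[r,325:350].astype(int)
    w=np.where(row.min(1)>130)[0]+325; g=np.where((row[:,1]>130)&(row[:,2]<160)&(row[:,0]<170))[0]+325
    f=lambda a,z:(a.mean(),round(float(onz(c,(a.mean(),r),z)@u),1)) if len(a) else None
    print(r,'white z76/z40',f(w,76),f(w,40),'green',f(g,36))
E
python3 -m crank '[{"linear":[0,0,0],"delta_rot":[8,0,0],"fingers":0.6},{"linear":[0,0,0],"delta_rot":[8,0,0],"fingers":0.6},{"linear":[0,0,0],"delta_rot":[8,0,0],"fingers":0.6},{"linear":[0,0,0],"delta_rot":[8,0,0],"fingers":0.6},{"linear":[0,0,0],"delta_rot":[8,0,0],"fingers":0.6}]'
```

```text
190 white z76/z40 (np.float64(333.0), 588.0) (np.float64(333.0), 589.6) green None
191 white z76/z40 (np.float64(333.0), 588.0) (np.float64(333.0), 589.6) green None
192 white z76/z40 (np.float64(333.0), 588.0) (np.float64(333.0), 589.7) green None
193 white z76/z40 (np.float64(333.7142857142857), 588.7) (np.float64(333.7142857142857), 590.4) green (np.float64(326.5), 582.9)
194 white z76/z40 (np.float64(339.5), 594.1) (np.float64(339.5), 596.5) green None
195 white z76/z40 (np.float64(339.5), 594.1) (np.float64(339.5), 596.5) green None
196 white z76/z40 (np.float64(339.5), 594.1) (np.float64(339.5), 596.5) green None
197 white z76/z40 (np.float64(339.0), 593.7) (np.float64(339.0), 596.0) green (np.float64(334.0), 591.0)
198 white z76/z40 (np.float64(338.0), 592.8) (np.float64(338.0), 595.0) green (np.float64(333.5), 590.4)
199 white z76/z40 (np.float64(338.5), 593.2) (np.float64(338.5), 595.5) green (np.float64(333.5), 590.5)
200 white z76/z40 (np.float64(338.5), 593.3) (np.float64(338.5), 595.6) green (np.float64(336.5), 593.7)
201 white z76/z40 None None green (np.float64(336.5), 593.7)
202 white z76/z40 None None green (np.float64(336.5), 593.7)
203 white z76/z40 None None green (np.float64(336.5), 593.7)
204 white z76/z40 None None green (np.float64(336.5), 593.7)
205 white z76/z40 None None green (np.float64(336.5), 593.8)
time: 8.0
tool_pos: [559.1, -251.7, 239.3]
tcp_rot: [-1.263, 1.57, 2.683]
contact_force: [0.4, 0.0, -0.1]
grip_width: 54.8
```

```bash
python3 - <<'E'
from h import *
c=capture('wrist'); p=proj(c,[[577.2,-283.5,36]])[0]; print(p)
x,y=int(p[0]),int(p[1]); t=c['image'][max(0,y-40):y+25,max(0,x-50):x+50]; print(x,y,t.shape)
cv2.imwrite('pics/w4.png',cv2.resize(t,None,fx=7,fy=7,interpolation=cv2.INTER_CUBIC))
# expected image of pointer if centred: track-crossing line through mark centre at z36
print(proj(c,[[577.2+.062*k,-283.5+.998*k,z] for k,z in((0,36),(10,36),(10,40),(16,76),(44,76))]).round(1))
E
```

```text
[351.02177519 184.23677989]
351 184 (65, 100, 3)
[[351.  184.2]
 [345.1 177.2]
 [345.4 178. ]
 [344.4 181.7]
 [325.  158.9]]
```

View pics/w4.png

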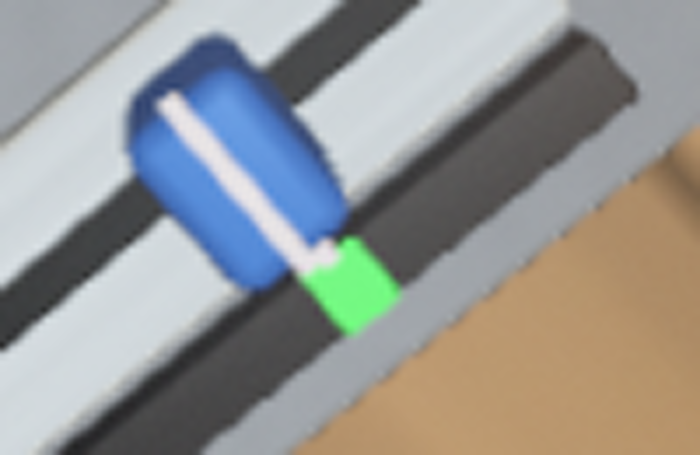

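From this angle the pointer tip at (330,250) lies near the middle of the mark's inner edge, so it's within about 1 mm. On to the shuttle.

```bash
python3 -m crank '[{"linear":[0,0,0],"delta_rot":[8,0,0],"fingers":0.5},{"linear":[0,0,0],"delta_rot":[8,0,0],"fingers":0.5},{"linear":[0,0,0],"delta_rot":[8,0,0],"fingers":0.5},{"linear":[0,-3,-0.6],"delta_rot":[3.7,0,0],"fingers":0.5},{"linear":[0,-3,-0.7],"delta_rot":[0,0,0],"fingers":0.5}]'
python3 -m crank '[{"linear":[0,-3.5,-0.8],"delta_rot":[0,0,0],"fingers":0.5},{"linear":[0,-3.5,-0.8],"delta_rot":[0,0,0],"fingers":0.5},{"linear":[0,-3.5,-0.8],"delta_rot":[0,0,0],"fingers":0.5},{"linear":[0,-3.5,-0.8],"delta_rot":[0,0,0],"fingers":0.5},{"linear":[0,-3.5,-0.8],"delta_rot":[0,0,0],"fingers":0.5}]'
python3 -m crank '[{"linear":[0,-3.5,-0.8],"delta_rot":[0,0,0],"fingers":0.5},{"linear":[0,-3.5,-0.8],"delta_rot":[0,0,0],"fingers":0.5},{"linear":[0,-3.5,-0.7],"delta_rot":[0,0,0],"fingers":0.5},{"linear":[0,0,0],"delta_rot":[0,0,0],"fingers":0.5},{"linear":[0,0,0],"delta_rot":[0,0,0],"fingers":0.5}]'
python3 - <<'E'
from h import *
plan([520,100,59],-71.3)
c=capture('wrist'); cv2.imwrite('pics/w5.png',c['image'])
for k,lo,hi,z in(('orange',(5,200,100),(14,255,255),67),('yellow',(22,180,120),(32,255,255),20)):
    for a,ce,b,_ in blobs(c,lo,hi,20): print(k,a,ce,b,onz(c,ce,z).round(1))
E
```

```text
time: 8.55
tool_pos: [549.7, -191.0, 239.1]
tcp_rot: [-0.715, 1.57, 2.752]
contact_force: [1.4, 0.8, -1.0]
grip_width: 45.7
time: 9.05
tool_pos: [531.7, -11.0, 239.6]
tcp_rot: [-0.063, 1.571, -2.876]
contact_force: [-0.2, 0.8, -1.0]
grip_width: 46.1
time: 9.55
tool_pos: [520.0, 94.9, 239.6]
tcp_rot: [1.004, 1.57, -1.807]
contact_force: [0.5, 0.1, 1.1]
grip_width: 46.4
t 9.55 pos [520.   94.9 239.6] w 46.4 F [0.5 0.1 1.1] q [ 0.04  0.36  1.53 -0.    1.25  1.28]
 turn [ 0.21  0.02 -0.02] then shift cm [18.06 -0.48 -0.16]
 turn [-1.7979e+02  4.0000e-02  2.0000e-02] then shift cm [18.06  0.48  0.16]
 shift now cm [18.06 -0.49 -0.17] R y [ 0.324 -0.946  0.   ]
```

View pics/w5.png

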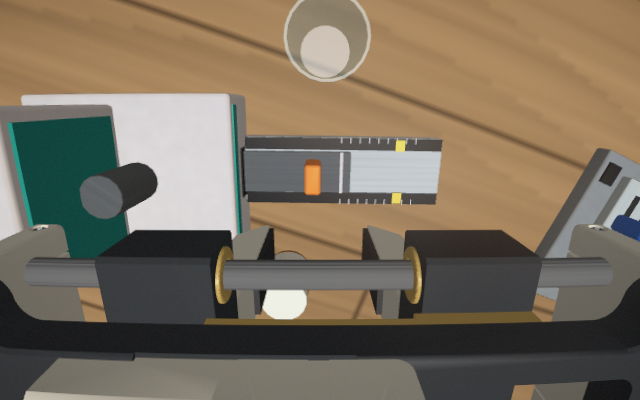

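The tab is at (313,177), the white line at (343,173), the marks at (400,146) and (397,198), and the beaker and jar are clear of the finger paths. Measuring now.

```bash
python3 - <<'E'
from h import *
c=capture('wrist'); hs=cv2.cvtColor(c['image'],cv2.COLOR_BGR2HSV); print(hs[170,313],hs[190,313],hs[146,400],hs[198,397])
Y=[]
for k,lo,hi,z in(('orange',(5,170,200),(20,255,255),67),('yellow',(22,130,150),(32,255,255),20)):
    for a,ce,b,_ in blobs(c,lo,hi,20): p=onz(c,ce,z); print(k,a,ce,b,p.round(1))
o=onz(c,(313,177),67)
u=np.array([.321,-.947,0])
line=onz(c,(342,172),29); m=(onz(c,(400,146),20)+onz(c,(396.5,198),20))/2
print('tab',o,'line',line,'mark',m,'pull needed',(m-line)@u,'tab-line',(line-o)@u)
plan([520,100,59],-71.3)
E
```

```text
[ 16 164 236] [ 15 174 236] [ 27 133 235] [ 26 142 235]
orange 276 [310.4 181.9] [304 166  15  28] [517.4 100.7  67. ]
yellow 97 [399.1 145.1] [395 140   9  11] [576.   20.5  20. ]
yellow 91 [395.1 197.5] [391 193  10  10] [520.1   2.3  20. ]
tab [522.77481784  99.91713252  67.        ] line [529.85042585  70.0873324   29.        ] mark [547.78031323   9.92204447  20.        ] pull needed 62.732021519951324 tab-line 30.52009088593557
t 9.65 pos [520.3  93.6 239.6] w 46.3 F [ 0.1  0.7 -0.2] q [ 0.03  0.36  1.53 -0.    1.25  1.28]
 turn [ 0.01  0.01 -0.02] then shift cm [18.06 -0.61 -0.18]
 turn [-1.7999e+02  4.0000e-02  2.0000e-02] then shift cm [18.06  0.61  0.18]
 shift now cm [18.06 -0.62 -0.18] R y [ 0.321 -0.947  0.   ]
```

Pull needed is 62.7 mm, and the two views agree. Descending.

```bash
python3 -m crank '[{"linear":[3,-0.6,-0.1],"delta_rot":[0,0,0],"fingers":0.5},{"linear":[3,0,0],"delta_rot":[0,0,0],"fingers":0.5},{"linear":[3,0,0],"delta_rot":[0,0,0],"fingers":0.5},{"linear":[3,0,0],"delta_rot":[0,0,0],"fingers":0.5},{"linear":[0,0,0],"delta_rot":[0,0,0],"fingers":0.5}]'
python3 -m crank '[{"linear":[2,0,0],"delta_rot":[0,0,0],"fingers":0.5},{"linear":[2,0,0],"delta_rot":[0,0,0],"fingers":0.5},{"linear":[1.9,0,0],"delta_rot":[0,0,0],"fingers":0.5},{"linear":[0,0,0],"delta_rot":[0,0,0],"fingers":0.5},{"linear":[0,0,0],"delta_rot":[0,0,0],"fingers":0.5}]'
python3 -m crank '[{"linear":[0,0,0],"delta_rot":[0,0,0],"fingers":0},{"linear":[0,0,0],"delta_rot":[0,0,0],"fingers":0},{"linear":[0,0,0],"delta_rot":[0,0,0],"fingers":0},{"linear":[0,0,0],"delta_rot":[0,0,0],"fingers":0},{"linear":[0,0,0],"delta_rot":[0,0,0],"fingers":0}]'
python3 -m crank '[{"linear":[0,0,0],"delta_rot":[0,0,0],"fingers":0},{"linear":[0,0,0],"delta_rot":[0,0,0],"fingers":0},{"linear":[0,0,0],"delta_rot":[0,0,0],"fingers":0},{"linear":[0,0,0],"delta_rot":[0,0,0],"fingers":0},{"linear":[0,0,0],"delta_rot":[0,0,0],"fingers":0}]'
python3 - <<'E'
from h import *
plan([520,100,59],-71.3)
E
```

```text
time: 10.15
tool_pos: [516.9, 98.9, 116.2]
tcp_rot: [-0.245, 1.563, -3.062]
contact_force: [-0.3, 0.4, 0.4]
grip_width: 46.3
time: 10.65
tool_pos: [520.0, 99.8, 61.9]
tcp_rot: [2.763, 1.569, -0.053]
contact_force: [0.1, 0.6, -0.1]
grip_width: 46.1
time: 11.15
tool_pos: [519.2, 100.4, 61.1]
tcp_rot: [3.041, 1.57, 0.225]
contact_force: [-1.2, 0.2, 4.0]
grip_width: 15.8
time: 11.65
tool_pos: [519.2, 100.4, 61.1]
tcp_rot: [2.941, 1.57, 0.125]
contact_force: [-1.5, 0.2, 5.4]
grip_width: 16.0
t 11.65 pos [519.2 100.4  61.1] w 16.0 F [-1.5  0.2  5.4] q [0.05 0.58 1.74 0.   0.82 1.29]
 turn [-0.03 -0.03 -0.01] then shift cm [ 0.21  0.06 -0.06]
 turn [ 1.7997e+02 -1.0000e-02  4.0000e-02] then shift cm [ 0.21 -0.06  0.06]
 shift now cm [ 0.21  0.06 -0.06] R y [ 0.32  -0.947  0.   ]
```

```bash
python3 -m crank '[{"linear":[0,0.5,0],"delta_rot":[0,0,0],"fingers":0},{"linear":[0,0.7,0],"delta_rot":[0,0,0],"fingers":0},{"linear":[0,0.7,0],"delta_rot":[0,0,0],"fingers":0},{"linear":[0,0.7,0],"delta_rot":[0,0,0],"fingers":0},{"linear":[0,0.7,0],"delta_rot":[0,0,0],"fingers":0}]'
python3 -m crank '[{"linear":[0,0.7,0],"delta_rot":[0,0,0],"fingers":0},{"linear":[0,0.7,0],"delta_rot":[0,0,0],"fingers":0},{"linear":[0,0.7,0],"delta_rot":[0,0,0],"fingers":0},{"linear":[0,0.6,0],"delta_rot":[0,0,0],"fingers":0},{"linear":[0,0.3,0],"delta_rot":[0,0,0],"fingers":0}]'
python3 -m crank '[{"linear":[0,0,0],"delta_rot":[0,0,0],"fingers":0},{"linear":[0,0,0],"delta_rot":[0,0,0],"fingers":0},{"linear":[0,0,0],"delta_rot":[0,0,0],"fingers":0},{"linear":[0,0,0],"delta_rot":[0,0,0],"fingers":0},{"linear":[0,0,0],"delta_rot":[0,0,0],"fingers":0}]'
python3 - <<'E'
from h import *
o=bot.get_obs(); u=np.array([.321,-.947,0]); print('moved',(o['tool_pos']-np.array([519.2,100.4,61.1]))@u,o['grip_width'])
tiles=[]
for n in('wrist','top','side'):
    c=capture(n); e=[520.3,1.6,20]; f=[576,20.8,20]; p,q=proj(c,[e,f]); x,y=((p+q)/2).astype(int); print(n,p,q)
    x=np.clip(x,45,595);y=np.clip(y,35,365)
    tiles.append(cv2.resize(c['image'][y-35:y+35,x-45:x+45],(400,300) if n!='wrist' else (400,300),interpolation=cv2.INTER_CUBIC))
tiles.append(np.zeros_like(tiles[0]))
cv2.imwrite('pics/f1.png',np.vstack([np.hstack(tiles[:2]),np.hstack(tiles[2:])]))
E
```

```text
time: 12.15
tool_pos: [529.2, 70.0, 61.0]
tcp_rot: [-1.411, 1.569, 2.056]
contact_force: [-3.5, 6.9, 7.5]
grip_width: 16.0
time: 12.65
tool_pos: [538.4, 41.8, 61.0]
tcp_rot: [-1.197, 1.568, 2.27]
contact_force: [-4.3, 8.7, 9.1]
grip_width: 15.7
time: 13.15
tool_pos: [538.3, 42.1, 61.0]
tcp_rot: [-1.148, 1.568, 2.319]
contact_force: [-4.9, 7.3, 8.3]
grip_width: 15.9
moved 61.32707815544707 15.909124063949921
wrist [373.00855313 280.58223882] [377.32846542 184.85726615]
top [271.98887282 218.36257445] [266.48262165 196.5178504 ]
side [304.83017117 250.01288094] [285.04990123 246.00370999]
```

View pics/f1.png

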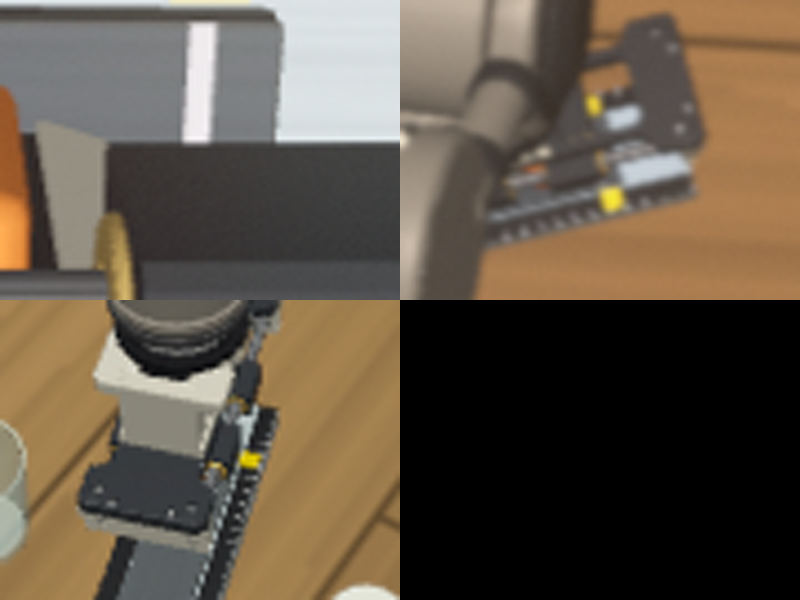

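The wrist view shows the line at tile (199,80), with the far yellow mark just above at (208,0). Now the numeric comparison.

```bash
python3 - <<'E'
from h import *
c=capture('wrist'); u=np.array([.321,-.947,0])
Y=[(a,ce,b,onz(c,ce,20)) for a,ce,b,_ in blobs(c,(22,110,130),(33,255,255),30)]
for y in Y: print(y[0],y[1],y[2],y[3].round(1),y[3]@u)
im=c['image'].astype(int)
for r in range(195,232,5):
    w=np.where(im[r,355:395].min(1)>190)[0]+355
    if len(w): print(r,w.min(),w.max(),onz(c,(w.mean(),r),29).round(1),onz(c,(w.mean(),r),29)@u)
x,y=376,205; cv2.imwrite('pics/f2.png',cv2.resize(c['image'][150:240,310:430],None,fx=6,fy=6,interpolation=cv2.INTER_CUBIC))
E
```

```text
429 [377.3 185.3] [368 175  20  22] [575.8  20.7  20. ] 165.18777582622675
195 355 387 [570.   28.5  29. ] 156.0072097902462
200 392 394 [572.6  12.2  29. ] 172.1936273299764
205 373 394 [567.5  18.7  29. ] 164.46805675168508
210 372 394 [564.7  18.1  29. ] 164.1459393466726
215 372 394 [562.5  16.1  29. ] 165.33156139912916
220 372 394 [559.8  15.   29. ] 165.4726648098982
225 372 394 [557.2  13.8  29. ] 165.7894199201868
```

View pics/f2.png

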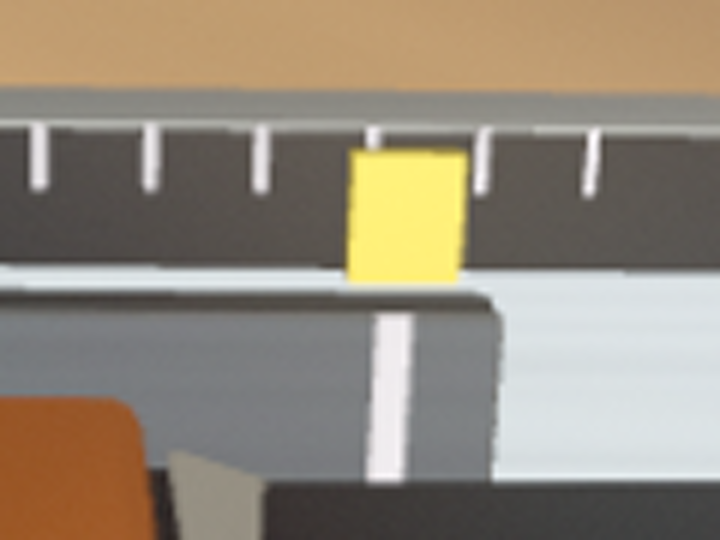

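The line centre is at zoom (394,320) and the mark spans 347–463, so the line looks slightly short. Computing how much.

```bash
python3 - <<'E'
from h import *
c=capture('wrist'); u=np.array([.321,-.947,0])
f=lambda x,y,z:onz(c,(310+(x+.5)/6-.5,150+(y+.5)/6-.5),z)
a,b=f(394,320,29),f(386,470,29); print('line',a,b,a@u,b@u)
m=[f(410,152,20),f(405,283,20)]; print('mark',m[0],m[1],m[0]@u,m[1]@u)
e=[f(352,152,20)@u-f(468,152,20)@u]; print('mark length',e)
d=(m[0]-m[1]);print('mark edge dir',d/np.linalg.norm(d), (a-b)/np.linalg.norm(a-b))
E
```

```text
line [568.06376975  20.55773296  29.        ] [554.69010565  16.09535341  29.        ] 162.88029697861913 162.81322423284664
mark [581.28943353  22.53335492  20.        ] [569.63577921  18.45943226  20.        ] 165.2548210581974 165.37200277666562
mark length [np.float64(-10.545964863629223)]
mark edge dir [0.94398095 0.32999995 0.        ] [0.94858768 0.31651447 0.        ]
```

It's 1.4–2.4 mm short. I'll advance 2 mm and recheck.

```bash
python3 -m crank '[{"linear":[0,0.1,0],"delta_rot":[0,0,0],"fingers":0},{"linear":[0,0.1,0],"delta_rot":[0,0,0],"fingers":0},{"linear":[0,0,0],"delta_rot":[0,0,0],"fingers":0},{"linear":[0,0,0],"delta_rot":[0,0,0],"fingers":0},{"linear":[0,0,0],"delta_rot":[0,0,0],"fingers":0}]'
python3 -m crank '[{"linear":[0,0,0],"delta_rot":[0,0,0],"fingers":0},{"linear":[0,0,0],"delta_rot":[0,0,0],"fingers":0},{"linear":[0,0,0],"delta_rot":[0,0,0],"fingers":0},{"linear":[0,0,0],"delta_rot":[0,0,0],"fingers":0},{"linear":[0,0,0],"delta_rot":[0,0,0],"fingers":0}]'
python3 - <<'E'
from h import *
import pickle
o=bot.get_obs(); u=np.array([.321,-.947,0]); print('moved',(o['tool_pos']-np.array([519.2,100.4,61.1]))@u,o['grip_width'])
c=capture('wrist')
Y=[onz(c,ce,20)@u for a,ce,b,_ in blobs(c,(22,110,130),(33,255,255),30)]; print('mark',Y)
im=c['image'].astype(int)
for r in range(207,228,4):
    row=im[r,360:384].min(1).clip(150)-150; w=(row*np.arange(360,384)).sum()/row.sum(); print(r,round(w,1),onz(c,(w,r),29)@u)
d0=pickle.load(open('c0.pkl','rb')); tiles=[]
for n in('top','side'):
    k=capture(n); cv2.imwrite(f'pics/{n}_end.png',k['image'])
    for nm,P in(('beaker',[644,128,40]),('jar',[386,86,50]),('bottle',[550,-458,60]),('dimmer',[579,-253,60])):
        x,y=proj(k,P)[0].astype(int); s=12
        print(n,nm,(x,y),'change',np.abs(k['image'][y-s:y+s,x-s:x+s].astype(int)-d0[n]['image'][y-s:y+s,x-s:x+s]).mean().round(1))
x,y=proj(k,[579,-265,50])[0].astype(int)
A=cv2.resize(capture('top')['image'][150:290,160:500],(800,330)); B=cv2.resize(k['image'][130:310,150:450],(450,270))
t=np.zeros((600,800,3),np.uint8); t[:330]=A; t[330:,:450]=B
z=cv2.resize(k['image'][y-27:y+27,x-35:x+35],(350,270),interpolation=cv2.INTER_CUBIC); t[330:,450:]=z; cv2.imwrite('pics/end.png',t)
E
```

```text
time: 13.9
tool_pos: [538.9, 40.3, 61.1]
tcp_rot: [-1.161, 1.568, 2.307]
contact_force: [-4.9, 7.8, 9.4]
grip_width: 15.6
time: 14.4
tool_pos: [538.9, 40.3, 61.0]
tcp_rot: [-1.144, 1.568, 2.323]
contact_force: [-3.9, 8.9, 9.2]
grip_width: 15.9
moved 63.271265018607004 15.871714855028287
mark [np.float64(165.1609455236413)]
207 375.1 164.86338675153777
211 374.8 164.7745231123368
215 374.6 164.7966677264128
219 374.3 164.74643971484826
223 374.1 164.74034072469544
227 373.9 164.70671946049941
top beaker (np.int64(226), np.int64(166)) change 25.5
top jar (np.int64(230), np.int64(269)) change 10.6
top bottle (np.int64(459), np.int64(215)) change 7.7
top dimmer (np.int64(375), np.int64(198)) change 19.1
side beaker (np.int64(242), np.int64(258)) change 4.5
side jar (np.int64(330), np.int64(290)) change 4.2
side bottle (np.int64(369), np.int64(145)) change 68.2
side dimmer (np.int64(332), np.int64(178)) change 66.8
```

View pics/end.png

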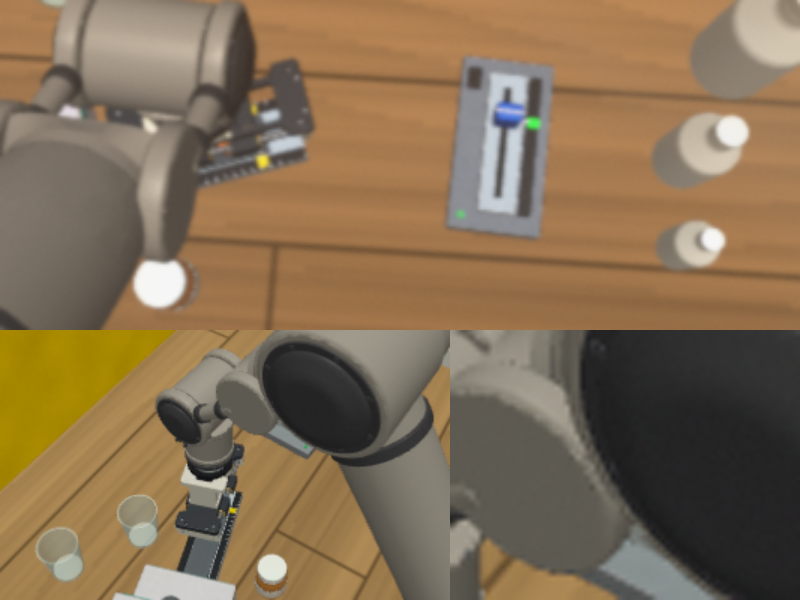

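The line at 164.8 matches the mark at 165.2, a 0.4 mm difference. In the final picture the beaker, jar and bottles are standing in place, the dimmer is at its mark, and the grip is holding at 15.9 mm with a steady force. Handing in.

```bash
python3 -c "
from plant import workorder
print(workorder.close_job())"
```

```text
the job is handed in; nothing more can be done
None
```

The job is handed in at about 14.6 s of the 45 s allowed. I slid the blue dimmer about 51 mm to the green mark and released it. Then I pinched the shuttle by its orange tab, pulled it out about 63 mm, and the gripper is still holding it there.

**Shuttle:** the last wrist view put the white line 0.4 mm from the far yellow mark. The near mark was hidden by the gripper. The grip stayed steady at 15.9 mm, with about 13 N at the wrist.

**Dimmer:** the views after release disagreed slightly. The line on top of the grip measured 0.3 mm from the mark's centre, and the pointer itself about 1–2 mm, inside the 10 mm long mark. I left it there. A final top view showed it still at the mark.

**Beaker, jar and bottle:** they were standing where they started in the last pictures, by eye. The image-change check was inconclusive in places because the arm blocked part of the view: the beaker from the top camera, and the bottle and dimmer from the side camera.

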